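Check in a bladder stone's tray and present it to the scanner

TASK

A dog's bladder stone, round as a ball, lies loose in the shallow pocket of the blue sample tray: take the tray by its black handle, press its pocket end squarely against the green stop face of the grey tray checker so that the orange sprung plunger is pushed right in, and hold it steady there for two seconds. Then carry the tray over to the white scanner, keeping it level the whole time so that the stone stays in its pocket, and finish still holding it in the gripper, level and motionless, with the pocket over the yellow ring and the tray's underside about 4 cm above the glass, never touching the scanner. Do not put it down or let go, and leave the other things on the bench where they are.

Things in the scene. Friction and masses are not known exactly. Their poses are not given: they have to be found in the camera images.
- tray: Blue flat sample tray, 170 long (x) x 84 wide (y) x 16 thick, 0.3 kg, flat on the bench, pocket end roughly away from the robot. Origin: centre of its underside; x points to the pocket end, z up. A steel label plate (24 x 60, top at 24) lies 66 behind the middle. Round pocket 43 dia, 4 deep, white floor 12 above the underside, centred at x = 55. Balanced within 10 of the handle at its middle.
- tray_handle (a point): Point on the tray's black upright handle, 80 above the tray's underside, right above its origin; axes as the tray's. The handle is a plate across the tray, 10 thick (along tray x), 44 wide (along y), from 16 to 96 above the underside: pinch it from above across its thickness, fingers closing along tray x, at 65 to 85 up.
- tray_pocket (a point): Centre of the pocket, 25 above the tray's underside (where the stone's centre lies when it is central); 55 ahead of the handle; axes as the tray's.
- tray_front (a point): Middle of the tray's front end face (the pocket end), 85 ahead of the handle, 8 above the underside; axes as the tray's.
- stone_center (a point): Centre of the round brownish bladder stone, 26 dia, 20 g, loose in the pocket; it can roll about 10 either way and leaves the pocket when the tray is tipped by about 45 degrees. Its top is 38 above the tray's underside.
- checker: Tray checker: grey block fixed to the bench, 90 deep (x) x 110 wide (y) x 50 tall, lime-green front face looking roughly towards the robot; green band on top along that edge, with an orange mark above the plunger. Origin: centre of its underside; x points from the front face into the block, so the tray is pushed along the checker's +x. It stands on the left or the right, the scanner on the other side.
- stop_face (a point): Point on the green stop face where the plunger comes out: 46 in front of the checker's origin, 10 above the bench; axes as the checker's.
- plunger (a joint): Travel in m of the orange sprung plunger: 15 dia pin, axis level, 10 above the bench, standing 10 out of the stop face. 0 = out, 0.010 = flush with the stop face (limit 0.012). It springs back: 2 N start it, about 6 N hold it flush. The front end of a tray on the bench, or up to 5 above it, square to the face, pushes it in.
- scanner: Scanner, a white box fixed to the bench, 150 x 150 x 51 tall, with a black glass top 116 square and a yellow ring drawn on it (60 outer dia, 48 inner). Origin: centre of its underside. On the other side from the checker.
- scanner_ring (a point): Centre of the yellow ring, on the glass, 51 above the bench.
- amber_bottle: Amber glass bottle, 52 dia x 110 tall; bystander. Origin: centre of its underside.
- steel_bowl: Steel bowl, 110 dia x 45 tall; bystander. Origin: centre of its underside.
- slide_box: Green box of slides, 50 x 80 x 28 tall; bystander, near the middle of the bench. Origin: centre of its underside.
- pill_jar: White jar with an orange label, 50 dia x 65 tall; bystander at the back. Origin: centre of its underside.
- brush: Cleaning brush with a wooden handle, 160 long, lying across at the back; bystander. Origin: its middle, underside.
There are look-alikes about, which are no part of the job. There is more than one size of the tray; the one meant has the size given above.

How it is judged:
By the outcome, as a careful person would: the job done as asked, in the order asked, and still so for the second after the job is handed in, while the arm keeps its last pose, push and grip.
It also fails if it takes over 64 s, if anything falls off the work surface, if the arm or the gripper's body presses on something with over 40 N, if the wrist force passes 120 N, or if a joint passes its speed limit or range.

ROBOT

A 6-joint arm with a two-finger parallel gripper is mounted at the origin on the work surface. World frame = base frame: x ahead of the robot, y to its left, z up, the work surface at z = 0. Lengths are in m, angles in rad, forces in N, time in s.
With the tool pointing down it reaches from about 0.3 to 0.775 m from the base axis. Payload 14.6 kg.
Tool frame: the origin (TCP) lies on the centre line of the jaws, within the pads' length; the fingertips stand 19 mm ahead of it and the grasp point (between the pads) is the TCP; y points along the fingers, x is the direction in which the jaws open and shut, and the axes are right-handed (so a half turn about y gives the same grasp; the last joint's range is limited). The gripper opens to 94 mm and grips with 3 to 60 N. Pads are 16 mm wide; open, the fingers measure 119 mm over their backs; the gripper's body (75 mm by 177 mm) begins 78 mm behind the grasp point.
Start: joints at [1.172, 0.3, 1.521, -0, 1.321, -0.067], TCP at [0.179, 0.52, 0.224] pointing down, gripper open.
Joint ranges: [-3.03, 3.03], [-0.79, 2.21], [0.23, 2.52], [-1.04, 4.18], [0, 3.07], [-2.55, 2.55]. Speed limits (rad/s): [2.22, 2.22, 2.57, 3.14, 3.14, 3.14].

INTERFACE

Orientations are given as [roll, pitch, yaw] about the fixed x, y, z axes, in that order (R = Rz(yaw) Ry(pitch) Rx(roll)).
In Python, from station import get_obs, cams, workorder gives the robot as it stands.
- The arm moves only by the shell command python3 -m handwheel 'ROWS' [FORCE]. ROWS is JSON, a list of rows, each an object of numbers: "fingers": the opening, from -1 (shut) to 1 (fully open); "x", "y", "z": the shift along the tool's x, y, z in m; "spin": the turn about the tool's y in degrees. In form: [{"fingers": .., "x": .., "y": .., "z": .., "spin": ..}, ...]. A call has exactly 10 rows; each row is the pose to reach, as a shift and turn from the pose commanded when the call began, along the tool's axes at that moment; what a row does not reach only later rows make up. A row lasts 1/10 s, in which the tool goes at most 50 mm and 8.59 degrees, less where a joint would pass 70% of its speed; a pose out of reach is approached as far as the arm can. A call with a gripper value outside its range is refused whole. The fingers move at their own pace and stop on an object; FORCE is the grip in N (left out, the last holds). Time passes only in rows, so rows that repeat a pose let the fingers close, or fill a call up. It gives the time, the measured TCP pose, the force and the opening at its end, in the units of the state.
- get_obs(): the state, without advancing time (a new reading comes with each control period).
- cams.camera(name): name is "scene" or "top"; returns (picture, depth): 420x560x3 uint8, red, green, blue; 420x560 float32, m along the optical axis (not along the pixel's ray), 0 where there is no reading.
- cams.get_calibration(name): a dict with "fx", "fy", "cx", "cy" (pixels), "view" (4x4, takes a point from world to camera coordinates). Camera axes: x right, y down, z forward; pixel columns grow to the right and rows downward; lengths in m; the calibration is good to about 2 mm. A picture is of the moment at which its call begins. get_calibration takes no time and is no camera call.
- workorder.hand_in(): hands the job in, once; it reports no verdict.
The state is a dict: "time_s": time; "qpos": joint angles; "joint_vel": joint speeds; "tau": joint torques, N m; "ee_pos": TCP position; "eef_rot": TCP orientation; "force": force on the tool from outside, world axes, zero at the start; "moment": the same for the moment, N m; "grip_width": finger opening in m.
Only numpy, scipy, OpenCV 4.12 (cv2) and the standard library are available. Lean on these libraries where they do the work, as an engineer would, in place of code of your own. Each camera call takes 0.05 s, during which the arm holds its last target. There are 200 camera calls.

## Working session

There is one attempt and no reset: what is moved stays moved. The work goes in short steps, Python scripts to look and compute and a shell command to move; the robot and the scene stay as the last step left them, time stands still between calls to the robot, and variables do not carry over. Pictures are saved under pics/ and viewed, about 8 in all and at most 12, crops included, and the job is handed in when it is done.

```bash
mkdir -p pics; cat > h.py <<'E'
import numpy as np, cv2
from station import get_obs, cams, workorder
def grab(n,f=None):
    im,d=cams.camera(n); np.savez('/tmp/'+n+'.npz',im=im,d=d)
    if f: cv2.imwrite('pics/'+f,im[:,:,::-1])
    return im,d
def cloud(n,d):
    c=cams.get_calibration(n); v,u=np.mgrid[:d.shape[0],:d.shape[1]]
    p=np.stack([(u-c['cx'])/c['fx']*d,(v-c['cy'])/c['fy']*d,d,np.ones_like(d)],-1)
    return (p@np.linalg.inv(np.array(c['view'])).T)[...,:3]
def plane(n,u,v,z):
    c=cams.get_calibration(n); M=np.linalg.inv(np.array(c['view']))
    r=M[:3,:3]@np.array([(u-c['cx'])/c['fx'],(v-c['cy'])/c['fy'],1]); o=M[:3,3]
    return o+r*(z-o[2])/r[2]
def proj(n,p):
    c=cams.get_calibration(n); q=np.array(c['view'])@np.append(p,1)
    return c['fx']*q[0]/q[2]+c['cx'],c['fy']*q[1]/q[2]+c['cy']
E
python3 - <<'E'
from h import *
o=get_obs(); print({k:np.round(o[k],3) for k in o})
for n in('top','scene'):
    im,d=grab(n,n+'1.png'); print(n,np.round(np.linalg.inv(np.array(cams.get_calibration(n)['view'])),3), cams.get_calibration(n)['fx'])
E
```

```text
{'time_s': np.float64(0.0), 'qpos': array([ 1.172,  0.3  ,  1.522, -0.   ,  1.321, -0.067]), 'joint_vel': array([ 0.001,  0.   ,  0.001,  0.001,  0.   , -0.001]), 'tau': array([-5.0000e-03, -5.3183e+01, -3.5272e+01,  7.1000e-02,  2.5000e-02,
       -0.0000e+00]), 'ee_pos': array([0.179, 0.52 , 0.224]), 'eef_rot': array([-1.571e+00,  1.000e-03,  1.239e+00]), 'force': array([-0.369,  1.117,  0.447]), 'moment': array([-0.014, -0.023, -0.049]), 'grip_width': np.float64(0.094)}
top [[ 0.018 -0.996  0.092  0.419]
 [-1.    -0.016  0.021 -0.018]
 [-0.02  -0.093 -0.995  1.254]
 [ 0.     0.     0.     1.   ]] 469.305558952527
scene [[-0.06   0.84  -0.539  1.387]
 [ 0.998  0.051 -0.032  0.051]
 [ 0.    -0.54  -0.842  1.422]
 [ 0.     0.     0.     1.   ]] 531.3743969578692
```

View pics/top1.png

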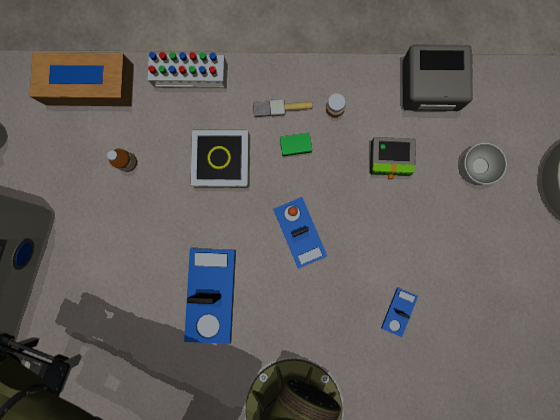

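View pics/scene1.png

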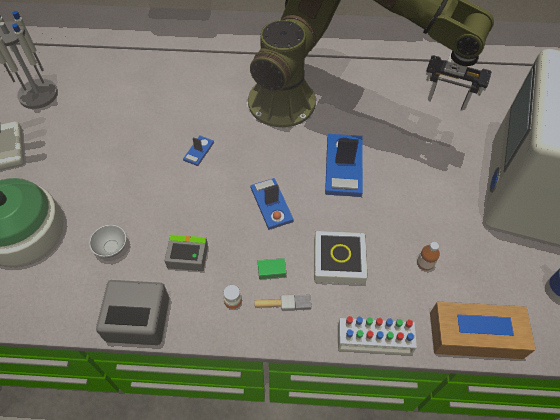

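The top picture shows the stone's tray (the middle-sized one) at about (300,232), with its pocket end at (292,212). The checker is at (393,157) with its green front towards the robot, and the scanner ring is at (219,157). The other two trays, at (210,295) and (400,312), are look-alikes.

```bash
cat > m.py <<'E'
from h import *
def comp(mask,u,v,r=60):
    n,l,s,c=cv2.connectedComponentsWithStats(mask.astype(np.uint8)); 
    k=[i for i in range(1,n) if s[i,4]>15 and np.hypot(*(c[i]-(u,v)))<r]
    k=max(k,key=lambda i:s[i,4]); return l==k,c[k],s[k,4]
if __name__=='__main__':
  for n,tp,cp,rp in(('top',(300,232),(393,168),(219,157)),('scene',(272,203),(187,240),(341,254))):
    z=np.load('/tmp/'+n+'.npz'); im,d=z['im'],z['d']; H,S,V=cv2.split(cv2.cvtColor(im,cv2.COLOR_RGB2HSV)); P=cloud(n,d)
    m,c,a=comp((H>100)&(H<125)&(S>130),*tp,40); ct=max(cv2.findContours(m.astype(np.uint8),0,1)[0],key=cv2.contourArea)
    w=np.array([plane(n,*q,.016)[:2] for q in cv2.convexHull(ct)[:,0]]).astype(np.float32)
    r=cv2.minAreaRect(w); print(n,'tray',r, np.round(cv2.boxPoints(r),3).tolist(), 'zmed',np.median(P[m][:,2]))
    m,c,a=comp((V<60)&(P[...,2]>.06)&(P[...,2]<.12),*tp,30); q=P[m&(P[...,2]>.085)]; print(' handle',a,np.round(q.mean(0),4) if len(q) else '', np.round(P[m].mean(0),4))
    m,c,a=comp((H>28)&(H<48)&(S>150)&(V>90),*cp,25); q=P[m]; t=q[(q[:,2]>.046)]; r=cv2.minAreaRect(t[:,:2].astype(np.float32));print(' green',a,q.min(0),q.max(0),'top',r,np.round(cv2.boxPoints(r),3).tolist())
    m,c,a=comp((H>8)&(H<22)&(S>200)&(V>120),*cp,25); print(' orange',a,c,np.round(P[m],3)[::6].tolist())
    m,c,a=comp((H>24)&(H<34)&(S>150)&(V>100),*rp,12); e=cv2.fitEllipse(cv2.convexHull(max(cv2.findContours(m.astype(np.uint8),0,1)[0],key=len))); print(' ring',a,c,e,plane(n,*e[0],.051),P[m].mean(0))
    m,c,a=comp((H<18)&(S>70)&(V>50),tp[0]-7,tp[1]-20 if n=='top' else tp[1]+13,15); print(' stone',a,c,plane(n,*c,.025),P[m].max(0))
E
python3 m.py
```

```text
top tray ((0.45458313822746277, -0.009311653673648834), (0.16849221289157867, 0.08368833363056183), 24.014184951782227) [[0.3610000014305115, -0.004999999888241291], [0.39500001072883606, -0.0820000022649765], [0.5490000247955322, -0.013000000268220901], [0.5149999856948853, 0.06300000101327896]] zmed 0.01652158278012017
 handle 71 [ 0.4539 -0.009   0.096 ] [ 0.4537 -0.0092  0.0947]
 green 144 [ 0.41915628 -0.29954073  0.04324626] [ 0.63369938 -0.01786138  1.25423062] top ((0.5351827144622803, -0.1510653793811798), (0.040003836154937744, 0.3510289490222931), 34.555789947509766) [[0.4189999997615814, -0.017999999225139618], [0.6179999709129333, -0.3070000112056732], [0.6510000228881836, -0.2840000092983246], [0.4519999921321869, 0.004999999888241291]]
 orange 24 [393.5 167.5] [[0.63, -0.245, 0.051], [0.628, -0.25, 0.052], [0.623, -0.246, 0.048], [0.62, -0.25, 0.053]]
 ring 145 [218.80689655 157.32413793] ((218.67041015625, 157.0969696044922), (22.297719955444336, 22.471294403076172), 41.54896926879883) [0.64455941 0.2048363  0.051     ] [0.64223652 0.20268895 0.0597272 ]
 stone 70 [29
[... 505 characters left out ...]
223528  0.04436928] [1.38666267 0.05104592 1.4216066 ] top ((0.9932377338409424, -0.07576195895671844), (0.8253563046455383, 0.04734421148896217), 21.14806365966797) [[0.6000000238418579, -0.2029999941587448], [0.6169999837875366, -0.24699999392032623], [1.3869999647140503, 0.050999999046325684], [1.3700000047683716, 0.0949999988079071]]Traceback (most recent call last):
  File "m.py", line 14, in <module>
    m,c,a=comp((H>8)&(H<22)&(S>200)&(V>120),*cp,25); print(' orange',a,c,np.round(P[m],3)[::6].tolist())
          ~~~~^^^^^^^^^^^^^^^^^^^^^^^^^^^^^^^^^^^^^
  File "m.py", line 5, in comp
    k=max(k,key=lambda i:s[i,4]); return l==k,c[k],s[k,4]
ValueError: max() iterable argument is empty
```

```bash
cat > c.py <<'E'
from m import *
import sys
for n,cp in(('top',(393,157)),('scene',(187,250))):
    z=np.load('/tmp/'+n+'.npz'); im,d=z['im'],z['d']; H,S,V=cv2.split(cv2.cvtColor(im,cv2.COLOR_RGB2HSV)); P=cloud(n,d)
    near=np.hypot(P[...,0]-.65,P[...,1]+.26)<.12
    m,c,a=comp(near&(d>0)&(P[...,2]>.042)&(P[...,2]<.058),*cp,30)
    ct=max(cv2.findContours(m.astype(np.uint8),0,1)[0],key=cv2.contourArea)
    w=np.array([plane(n,*q,.05)[:2] for q in cv2.convexHull(ct)[:,0]]).astype(np.float32)
    r=cv2.minAreaRect(w); print(n,a,r,np.round(cv2.boxPoints(r),4).tolist(),np.median(P[m][:,2]))
    g=(H>28)&(H<50)&(S>150)&(V>70)&near
    v,u=np.nonzero(g); x0,x1,y0,y1=u.min(),u.max(),v.min(),v.max(); print(' green px',x0,x1,y0,y1)
    o=(H>5)&(H<24)&(S>150)&near; v,u=np.nonzero(o); print(' orange',len(u),[(a,b,*np.round(P[b,a],3)) for a,b in zip(u,v)][::5])
    # front edge of green band / top
    g=(g|o)&m; v,u=np.nonzero(g); w=np.array([plane(n,a,b,.05)[:2] for a,b in zip(u,v)],np.float32); r=cv2.minAreaRect(w); print(' band',r,np.round(cv2.boxPoints(r),4).tolist())
    cv2.imwrite(f'/tmp/{n}c.png',cv2.resize(im[cp[1]-35:cp[1]+35,cp[0]-45:cp[0]+45,::-1],None,fx=6,fy=6,interpolation=cv2.INTER_NEAREST))
a=cv2.imread('/tmp/topc.png');b=cv2.imread('/tmp/scenec.png');cv2.imwrite(sys.argv[1],cv2.resize(np.hstack([a,b]),None,fx=.7,fy=.7))
E
python3 c.py pics/chk.png; sed -i 's/^    m,c,a=comp((H>8).*$//' m.py; python3 m.py | grep -A3 scene|tail -2
```

```text
top 1482 ((0.6572682857513428, -0.24895286560058594), (0.11054788529872894, 0.09169688820838928), 88.08277893066406) [[0.6096000075340271, -0.302700012922287], [0.701200008392334, -0.30570000410079956], [0.7049000263214111, -0.19519999623298645], [0.6133000254631042, -0.19220000505447388]] 0.051345748276794945
 green px 373 413 163 173
 orange 62 [(np.int64(391), np.int64(164), np.float64(0.633), np.float64(-0.242), np.float64(0.052)), (np.int64(392), np.int64(165), np.float64(0.63), np.float64(-0.245), np.float64(0.051)), (np.int64(393), np.int64(166), np.float64(0.628), np.float64(-0.248), np.float64(0.049)), (np.int64(394), np.int64(167), np.float64(0.625), np.float64(-0.25), np.float64(0.05)), (np.int64(395), np.int64(168), np.float64(0.622), np.float64(-0.252), np.float64(0.054)), (np.int64(392), np.int64(170), np.float64(0.617), np.float64(-0.244), np.float64(0.054)), (np.int64(392), np.int64(171), np.float64(0.615), np.float64(-0.245), np.float64(0.05)), (np.int64(389), np.int64(174), np.float64(0.612), np.float64(-0.244), np.float64(0.015)), (np.int64(389), np.int64(175), np.
[... 1664 characters left out ...]
4999718666077, -0.30079999566078186], [0.6330999732017517, -0.1956000030040741], [0.614300012588501, -0.1949000060558319]]
 green 88 [ 0.61174925 -0.24223528  0.04436928] [1.38666267 0.05104592 1.4216066 ] top ((0.9932377338409424, -0.07576195895671844), (0.8253563046455383, 0.04734421148896217), 21.14806365966797) [[0.6000000238418579, -0.2029999941587448], [0.6169999837875366, -0.24699999392032623], [1.3869999647140503, 0.050999999046325684], [1.3700000047683716, 0.0949999988079071]]
 ring 101 [340.33663366 253.0990099 ] ((340.343505859375, 252.8111114501953), (17.775426864624023, 20.310903549194336), 104.60950469970703) [0.6434703  0.20486551 0.051     ] [0.65893183 0.20172606 0.07806717]
```

View pics/chk.png

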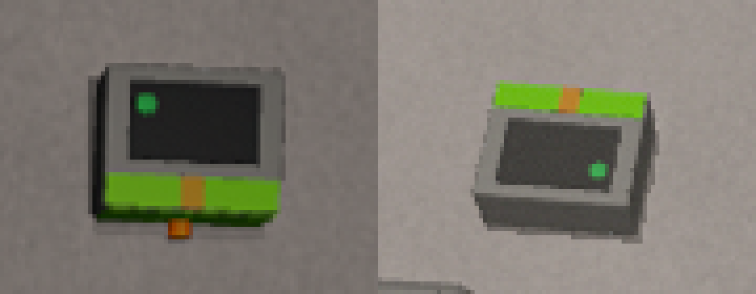

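The checker's front face centre is at about (0.611,-0.247) with yaw -2°, and the plunger is in the middle of it. The tray handle is at (0.4545,-0.0094) with yaw 24°, and the ring is at (0.644,0.205). Both views agree, so I'm setting out.

```bash
cat > go.py <<'E'
import sys; from h import *
# go.py X Y Z YAWdeg : shift in tool axes
o=get_obs(); t=[float(a) for a in sys.argv[1:]]
from scipy.spatial.transform import Rotation as R
r=R.from_euler('xyz',o['eef_rot']).as_matrix()
yaw=np.degrees(np.arctan2(r[1,0],r[0,0]))
print('t',round(float(o['time_s']),2),'pos',np.round(o['ee_pos'],4),'yaw',round(yaw,2),'tilt',np.round(np.degrees(np.arcsin([r[2,0],r[2,2]])),2),'F',np.round(o['force'],1),'w',round(float(o['grip_width']),4),'q',np.round(o['qpos'],2))
if t: print('xyz',np.round(r.T@(np.array(t[:3])-o['ee_pos']),4),'spin',round(yaw-t[3],2))
E
python3 -m handwheel '[{"fingers":1,"x":-0.027,"y":0,"z":-0.029,"spin":4.7},{"fingers":1,"x":-0.054,"y":0,"z":-0.058,"spin":9.4},{"fingers":1,"x":-0.081,"y":0,"z":-0.087,"spin":14.1},{"fingers":1,"x":-0.108,"y":0,"z":-0.116,"spin":18.8},{"fingers":1,"x":-0.135,"y":0,"z":-0.145,"spin":23.5},{"fingers":1,"x":-0.162,"y":0,"z":-0.174,"spin":28.2},{"fingers":1,"x":-0.189,"y":0,"z":-0.203,"spin":32.9},{"fingers":1,"x":-0.216,"y":0,"z":-0.232,"spin":37.6},{"fingers":1,"x":-0.243,"y":0,"z":-0.261,"spin":42.3},{"fingers":1,"x":-0.27,"y":0,"z":-0.29,"spin":47}]' 45; python3 go.py .4545 -.0094 .16 24
```

```text
time_s: 1.1
ee_pos: [0.3657, 0.1687, 0.2244]
eef_rot: [-1.571, 0.0, 0.415]
force: [0.9, 0.8, 1.1]
grip_width: 0.094
t 1.1 pos [0.3657 0.1687 0.2244] yaw 23.8 tilt [-0.  0.] F [0.9 0.8 1.1] w 0.094 q [ 0.34 -0.04  1.9   0.    1.28 -0.07]
xyz [ 0.0093  0.0644 -0.1988] spin -0.2
```

```bash
python3 -m handwheel '[{"fingers":1,"x":0.001,"y":0,"z":-0.03,"spin":0},{"fingers":1,"x":0.002,"y":0.01,"z":-0.06,"spin":0},{"fingers":1,"x":0.004,"y":0.02,"z":-0.09,"spin":-0.2},{"fingers":1,"x":0.006,"y":0.03,"z":-0.12,"spin":-0.2},{"fingers":1,"x":0.007,"y":0.04,"z":-0.15,"spin":-0.2},{"fingers":1,"x":0.008,"y":0.05,"z":-0.175,"spin":-0.2},{"fingers":1,"x":0.009,"y":0.06,"z":-0.19,"spin":-0.2},{"fingers":1,"x":0.0093,"y":0.064,"z":-0.199,"spin":-0.2},{"fingers":1,"x":0.0093,"y":0.064,"z":-0.199,"spin":-0.2},{"fingers":1,"x":0.0093,"y":0.064,"z":-0.199,"spin":-0.2}]'; python3 go.py .4545 -.0094 .076 24; python3 - <<'E'
from h import *
a=grab('scene')[0]; cv2.imwrite('pics/s2.png',cv2.resize(a[100:280,180:420,::-1],None,fx=3,fy=3))
E
```

```text
time_s: 2.1
ee_pos: [0.4547, -0.0072, 0.1607]
eef_rot: [-1.571, -0.0, 0.423]
force: [-0.7, 0.2, -0.3]
grip_width: 0.0945
t 2.1 pos [ 0.4547 -0.0072  0.1607] yaw 24.21 tilt [0.01 0.  ] F [-0.7  0.2 -0.3] w 0.0945 q [-0.1   0.16  1.86  0.    1.13 -0.52]
xyz [-0.0011  0.0847 -0.002 ] spin 0.21
```

View pics/s2.png

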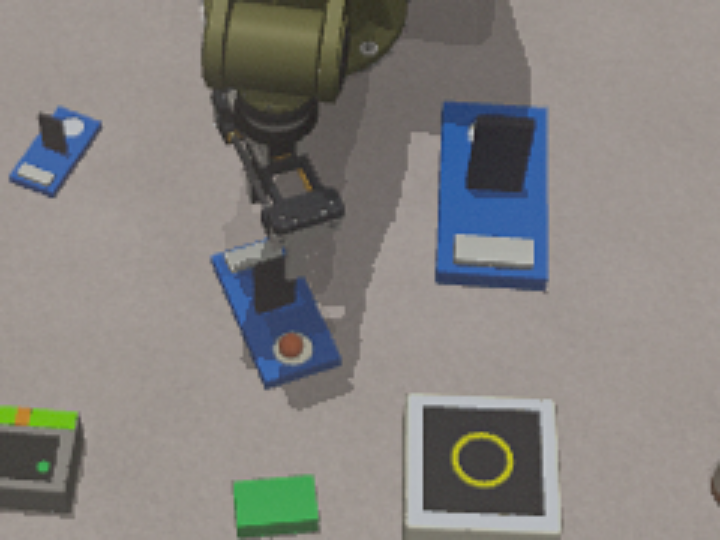

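The crop shows the open gripper above the tray's handle, which is near (275,285), and the stone in its pocket at (291,345). Now I go down and grip.

```bash
python3 -m handwheel '[{"fingers":1,"x":0,"y":0.01,"z":0,"spin":0},{"fingers":1,"x":0,"y":0.025,"z":0,"spin":0},{"fingers":1,"x":0,"y":0.04,"z":0,"spin":0},{"fingers":1,"x":0,"y":0.055,"z":0,"spin":0},{"fingers":1,"x":0,"y":0.068,"z":0,"spin":0},{"fingers":1,"x":0,"y":0.078,"z":0,"spin":0},{"fingers":1,"x":0,"y":0.084,"z":0,"spin":0},{"fingers":1,"x":0,"y":0.084,"z":0,"spin":0},{"fingers":0,"x":0,"y":0.084,"z":0,"spin":0},{"fingers":-0.5,"x":0,"y":0.084,"z":0,"spin":0}]' 45; python3 go.py
python3 -m handwheel '[{"fingers":-0.6,"x":0,"y":0,"z":0,"spin":0},{"fingers":-0.7,"x":0,"y":0,"z":0,"spin":0},{"fingers":-0.8,"x":0,"y":0,"z":0,"spin":0},{"fingers":-1,"x":0,"y":0,"z":0,"spin":0},{"fingers":-1,"x":0,"y":0,"z":0,"spin":0},{"fingers":-1,"x":0,"y":0,"z":0,"spin":0},{"fingers":-1,"x":0,"y":0,"z":0,"spin":0},{"fingers":-1,"x":0,"y":0,"z":0,"spin":0},{"fingers":-1,"x":0,"y":0,"z":0,"spin":0},{"fingers":-1,"x":0,"y":0,"z":0,"spin":0}]'; python3 go.py
```

```text
time_s: 3.15
ee_pos: [0.4551, -0.0078, 0.0769]
eef_rot: [-1.571, -0.001, 0.422]
force: [-0.2, -0.5, -0.8]
grip_width: 0.0813
t 3.15 pos [ 0.4551 -0.0078  0.0769] yaw 24.19 tilt [ 0.05 -0.03] F [-0.2 -0.5 -0.8] w 0.0813 q [-0.1   0.28  1.93 -0.    0.93 -0.52]
time_s: 4.15
ee_pos: [0.4546, -0.0079, 0.0764]
eef_rot: [-1.571, 0.001, 0.422]
force: [-4.5, -1.6, 2.2]
grip_width: 0.0096
t 4.15 pos [ 0.4546 -0.0079  0.0764] yaw 24.19 tilt [-0.03  0.  ] F [-4.5 -1.6  2.2] w 0.0096 q [-0.1   0.28  1.93 -0.    0.93 -0.52]
```

```bash
python3 -m handwheel '[{"fingers":-1,"x":0,"y":-0.002,"z":0,"spin":0},{"fingers":-1,"x":0,"y":-0.006,"z":0,"spin":0},{"fingers":-1,"x":0,"y":-0.011,"z":0,"spin":0},{"fingers":-1,"x":0,"y":-0.016,"z":0,"spin":0},{"fingers":-1,"x":0,"y":-0.021,"z":0,"spin":0},{"fingers":-1,"x":0,"y":-0.025,"z":0,"spin":0},{"fingers":-1,"x":0,"y":-0.028,"z":0,"spin":0},{"fingers":-1,"x":0,"y":-0.03,"z":0,"spin":0},{"fingers":-1,"x":0,"y":-0.03,"z":0,"spin":0},{"fingers":-1,"x":0,"y":-0.03,"z":0,"spin":0}]' 60; python3 go.py .476 -.243 .107 -1.9; python3 - <<'E'
from h import *
a=grab('scene')[0]; b=grab('top')[0]
cv2.imwrite('pics/s3.png',np.hstack([cv2.resize(i[y:y+130,x:x+130,::-1],None,fx=3,fy=3) for i,y,x in((a,135,205),(b,170,235))]))
E
```

```text
time_s: 5.15
ee_pos: [0.4547, -0.0078, 0.1063]
eef_rot: [-1.571, 0.0, 0.422]
force: [-0.3, -0.4, -3.5]
grip_width: 0.0099
t 5.15 pos [ 0.4547 -0.0078  0.1063] yaw 24.19 tilt [-0.01  0.01] F [-0.3 -0.4 -3.5] w 0.0099 q [-0.1   0.23  1.91  0.    1.   -0.52]
xyz [-0.077  -0.0007 -0.2233] spin 26.09
```

View pics/s3.png

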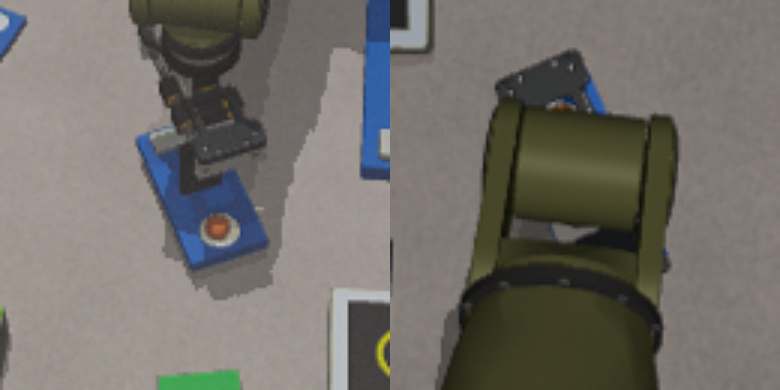

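The tray is lifted, level, with the stone centred in its pocket (left view, 218,228). Next I carry it to in front of the checker.

```bash
python3 -m handwheel '[{"fingers":-1,"x":-0.001,"y":0,"z":-0.003,"spin":0.3},{"fingers":-1,"x":-0.003,"y":0,"z":-0.009,"spin":1},{"fingers":-1,"x":-0.006,"y":0,"z":-0.018,"spin":2},{"fingers":-1,"x":-0.01,"y":0,"z":-0.03,"spin":3.5},{"fingers":-1,"x":-0.015,"y":0,"z":-0.044,"spin":5},{"fingers":-1,"x":-0.02,"y":0,"z":-0.059,"spin":7},{"fingers":-1,"x":-0.025,"y":0,"z":-0.073,"spin":8.6},{"fingers":-1,"x":-0.029,"y":0,"z":-0.085,"spin":10},{"fingers":-1,"x":-0.033,"y":0,"z":-0.095,"spin":11},{"fingers":-1,"x":-0.035,"y":0,"z":-0.1,"spin":11.6}]'; python3 go.py .476 -.243 .107 -1.9
```

```text
time_s: 6.25
ee_pos: [0.4638, -0.1145, 0.1064]
eef_rot: [-1.571, 0.0, 0.218]
force: [0.6, 0.8, -3.2]
grip_width: 0.0095
t 6.25 pos [ 0.4638 -0.1145  0.1064] yaw 12.48 tilt [-0. -0.] F [ 0.6  0.8 -3.2] w 0.0095 q [-0.32  0.28  1.85 -0.    1.02 -0.54]
xyz [-0.0159 -0.0006 -0.1281] spin 14.38
```

```bash
python3 -m handwheel '[{"fingers":-1,"x":-0.001,"y":0,"z":-0.006,"spin":0.7},{"fingers":-1,"x":-0.003,"y":0,"z":-0.018,"spin":2},{"fingers":-1,"x":-0.005,"y":0,"z":-0.034,"spin":3.8},{"fingers":-1,"x":-0.007,"y":0,"z":-0.052,"spin":5.8},{"fingers":-1,"x":-0.009,"y":0,"z":-0.07,"spin":7.8},{"fingers":-1,"x":-0.011,"y":0,"z":-0.088,"spin":9.8},{"fingers":-1,"x":-0.013,"y":0,"z":-0.104,"spin":11.6},{"fingers":-1,"x":-0.015,"y":0,"z":-0.116,"spin":13.1},{"fingers":-1,"x":-0.016,"y":0,"z":-0.124,"spin":14.1},{"fingers":-1,"x":-0.016,"y":0,"z":-0.127,"spin":14.4}]'; python3 go.py .476 -.243 .079 -1.9
python3 - <<'E'
from h import *
a=grab('scene')[0]; b=grab('top')[0]
cv2.imwrite('pics/s4.png',np.hstack([cv2.resize(i[y:y+130,x:x+130,::-1],None,fx=3,fy=3) for i,y,x in((a,150,130),(b,125,330))]))
E
```

```text
time_s: 7.25
ee_pos: [0.4759, -0.2414, 0.1064]
eef_rot: [-1.571, 0.0, -0.033]
force: [-1.0, 0.2, -2.9]
grip_width: 0.0097
t 7.25 pos [ 0.4759 -0.2414  0.1064] yaw -1.89 tilt [-0.01  0.  ] F [-1.   0.2 -2.9] w 0.0097 q [-0.54  0.39  1.69 -0.    1.06 -0.51]
xyz [ 0.0002  0.0274 -0.0015] spin 0.01
```

View pics/s4.png

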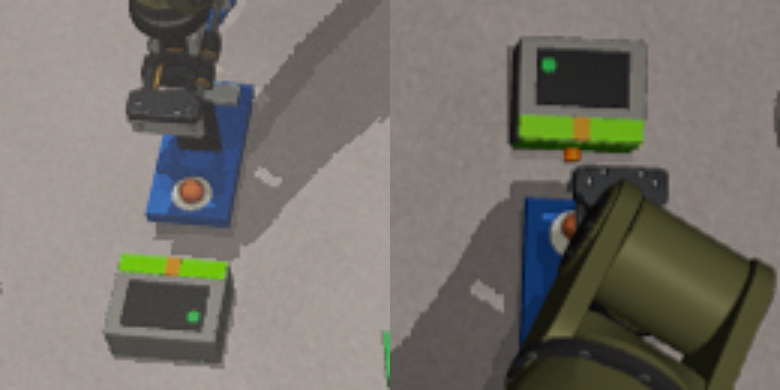

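```bash
cat > t.py <<'E'
from m import *; import sys
# t.py u v ztop : tray rect in the saved scene view
z=np.load('/tmp/scene.npz'); im,d=z['im'],z['d']; H,S,V=cv2.split(cv2.cvtColor(im,cv2.COLOR_RGB2HSV)); P=cloud('scene',d)
u,v,zt=map(float,sys.argv[1:]); b=(H>100)&(H<128)&(S>110)&(abs(P[...,2]-zt)<.006)
b&=np.hypot(*(np.indices(b.shape)[::-1]-np.array([u,v])[:,None,None]))<50
vv,uu=np.nonzero(b); w=np.array([plane('scene',a,c,zt)[:2] for a,c in zip(uu,vv)],np.float32)
print(len(w),'z med',np.median(P[b][:,2]))
r=cv2.minAreaRect(w); print(r,np.round(cv2.boxPoints(r),4).tolist())
# lines through extreme edge pixels: front (last row per column), right side
A,_=np.linalg.lstsq(np.c_[P[b][:,:2],np.ones(len(uu))],P[b][:,2],rcond=None)[:2]; print('slope deg x,y',np.degrees(A[:2]))
f=np.array([plane('scene',c,vv[uu==c].max()+.5,zt)[:2] for c in np.unique(uu) if (uu==c).sum()>2]); f=f[f[:,0]>np.median(f[:,0])-.006]
k=np.polyfit(f[:,1],f[:,0],1); print('front edge: yaw',-np.degrees(np.arctan(k[0])),'x at mid',np.polyval(k,f[:,1].mean()),f[:,1].min(),f[:,1].max())
E
python3 t.py 197 202 .046
```

```text
621 z med 0.045396524616655665
((0.478758305311203, -0.24091190099716187), (0.08349717408418655, 0.1708400845527649), 88.05379486083984) [[0.3919999897480011, -0.27970001101493835], [0.5626999735832214, -0.2854999899864197], [0.565500020980835, -0.2020999938249588], [0.39480000734329224, -0.19629999995231628]]
slope deg x,y [0.28275633 0.127805  ]
front edge: yaw -2.2459992316509614 x at mid 0.5625393582384313 -0.28246665046527586 -0.2027875252676925
```

```bash
python3 -m handwheel '[{"fingers":-1,"x":0,"y":0.002,"z":-0.001,"spin":0},{"fingers":-1,"x":0.001,"y":0.006,"z":-0.002,"spin":0},{"fingers":-1,"x":0.003,"y":0.011,"z":-0.003,"spin":0},{"fingers":-1,"x":0.006,"y":0.016,"z":-0.003,"spin":0},{"fingers":-1,"x":0.01,"y":0.02,"z":-0.003,"spin":0},{"fingers":-1,"x":0.014,"y":0.024,"z":-0.003,"spin":0},{"fingers":-1,"x":0.018,"y":0.026,"z":-0.003,"spin":0},{"fingers":-1,"x":0.022,"y":0.0275,"z":-0.003,"spin":0},{"fingers":-1,"x":0.025,"y":0.0275,"z":-0.003,"spin":0},{"fingers":-1,"x":0.025,"y":0.0275,"z":-0.003,"spin":0}]'; python3 go.py
python3 -m handwheel '[{"fingers":-1,"x":0.002,"y":0,"z":0,"spin":0},{"fingers":-1,"x":0.004,"y":0,"z":0,"spin":0},{"fingers":-1,"x":0.006,"y":0,"z":0,"spin":0},{"fingers":-1,"x":0.008,"y":0,"z":0,"spin":0},{"fingers":-1,"x":0.01,"y":0,"z":0,"spin":0},{"fingers":-1,"x":0.012,"y":0,"z":0,"spin":0},{"fingers":-1,"x":0.014,"y":0,"z":0,"spin":0},{"fingers":-1,"x":0.016,"y":0,"z":0,"spin":0},{"fingers":-1,"x":0.018,"y":0,"z":0,"spin":0},{"fingers":-1,"x":0.018,"y":0,"z":0,"spin":0}]'; python3 go.py
```

```text
time_s: 8.35
ee_pos: [0.5012, -0.2446, 0.079]
eef_rot: [-1.571, -0.0, -0.031]
force: [0.8, -0.6, -3.0]
grip_width: 0.0095
t 8.35 pos [ 0.5012 -0.2446  0.079 ] yaw -1.8 tilt [ 0.01 -0.01] F [ 0.8 -0.6 -3. ] w 0.0095 q [-0.52  0.48  1.64 -0.    1.02 -0.49]
time_s: 9.35
ee_pos: [0.5188, -0.2451, 0.0789]
eef_rot: [-1.571, 0.0, -0.032]
force: [-4.0, 0.1, -0.7]
grip_width: 0.0099
t 9.35 pos [ 0.5188 -0.2451  0.0789] yaw -1.81 tilt [-0.03  0.01] F [-4.   0.1 -0.7] w 0.0099 q [-0.51  0.51  1.59 -0.    1.04 -0.47]
```

```bash
python3 -m handwheel '[{"fingers":-1,"x":0.001,"y":0,"z":0,"spin":0},{"fingers":-1,"x":0.002,"y":0,"z":0,"spin":0},{"fingers":-1,"x":0.003,"y":0,"z":0,"spin":0},{"fingers":-1,"x":0.004,"y":0,"z":0,"spin":0},{"fingers":-1,"x":0.004,"y":0,"z":0,"spin":0},{"fingers":-1,"x":0.005,"y":0,"z":0,"spin":0},{"fingers":-1,"x":0.005,"y":0,"z":0,"spin":0},{"fingers":-1,"x":0.006,"y":0,"z":0,"spin":0},{"fingers":-1,"x":0.006,"y":0,"z":0,"spin":0},{"fingers":-1,"x":0.006,"y":0,"z":0,"spin":0}]'; python3 go.py
```

```text
time_s: 10.35
ee_pos: [0.5246, -0.2453, 0.0789]
eef_rot: [-1.571, 0.0, -0.032]
force: [-5.6, 0.8, 0.0]
grip_width: 0.0098
t 10.35 pos [ 0.5246 -0.2453  0.0789] yaw -1.81 tilt [-0.02  0.01] F [-5.6  0.8  0. ] w 0.0098 q [-0.5   0.52  1.57 -0.    1.05 -0.47]
```

```bash
python3 -m handwheel '[{"fingers":-1,"x":0.0005,"y":0,"z":0,"spin":0},{"fingers":-1,"x":0.001,"y":0,"z":0,"spin":0},{"fingers":-1,"x":0.001,"y":0,"z":0,"spin":0},{"fingers":-1,"x":0.0015,"y":0,"z":0,"spin":0},{"fingers":-1,"x":0.0015,"y":0,"z":0,"spin":0},{"fingers":-1,"x":0.002,"y":0,"z":0,"spin":0},{"fingers":-1,"x":0.002,"y":0,"z":0,"spin":0},{"fingers":-1,"x":0.002,"y":0,"z":0,"spin":0},{"fingers":-1,"x":0.002,"y":0,"z":0,"spin":0},{"fingers":-1,"x":0.002,"y":0,"z":0,"spin":0}]'; python3 go.py
```

```text
time_s: 11.35
ee_pos: [0.5261, -0.2454, 0.079]
eef_rot: [-1.57, 0.002, -0.032]
force: [-9.7, 0.9, 4.1]
grip_width: 0.0093
t 11.35 pos [ 0.5261 -0.2454  0.079 ] yaw -1.81 tilt [-0.1   0.02] F [-9.7  0.9  4.1] w 0.0093 q [-0.5   0.52  1.57 -0.    1.05 -0.47]
```

```bash
python3 -m handwheel '[{"fingers":-1,"x":0.0005,"y":0,"z":0,"spin":0},{"fingers":-1,"x":0.001,"y":0,"z":0,"spin":0},{"fingers":-1,"x":0.001,"y":0,"z":0,"spin":0},{"fingers":-1,"x":0.001,"y":0,"z":0,"spin":0},{"fingers":-1,"x":0.001,"y":0,"z":0,"spin":0},{"fingers":-1,"x":0.001,"y":0,"z":0,"spin":0},{"fingers":-1,"x":0.001,"y":0,"z":0,"spin":0},{"fingers":-1,"x":0.001,"y":0,"z":0,"spin":0},{"fingers":-1,"x":0.001,"y":0,"z":0,"spin":0},{"fingers":-1,"x":0.001,"y":0,"z":0,"spin":0}]'; python3 go.py; python3 - <<'E'
from h import *
a=grab('scene')[0]; b=grab('top')[0]
cv2.imwrite('pics/s5.png',np.hstack([cv2.resize(i[y:y+100,x:x+100,::-1],None,fx=4,fy=4) for i,y,x in((a,170,140),(b,130,340))]))
E
python3 t.py 194 215 .019
```

```text
time_s: 12.35
ee_pos: [0.5262, -0.2454, 0.0791]
eef_rot: [-1.57, 0.004, -0.032]
force: [-17.8, 1.4, 10.1]
grip_width: 0.0097
t 12.35 pos [ 0.5262 -0.2454  0.0791] yaw -1.81 tilt [-0.22  0.04] F [-17.8   1.4  10.1] w 0.0097 q [-0.5   0.52  1.57 -0.    1.05 -0.47]
493 z med 0.018490872980261308
((0.5191951394081116, -0.24478383362293243), (0.0837695524096489, 0.14899195730686188), 88.29667663574219) [[0.44350001215934753, -0.28439998626708984], [0.5924000144004822, -0.2888999879360199], [0.5949000120162964, -0.20509999990463257], [0.44600000977516174, -0.20069999992847443]]
slope deg x,y [-0.05886206 -0.00494214]
front edge: yaw -5.404278127233888 x at mid 0.581183210201695 -0.2854033478035799 -0.20454393494841122
```

View pics/s5.png

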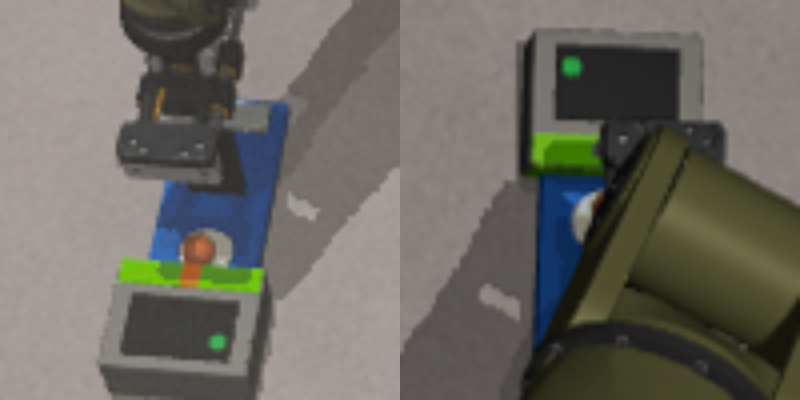

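The tray front is flat against the green face: the TCP has stopped advancing and the push is 18 N. The tray is level and the stone is still in its pocket (left view, 200,248). I hold here for 3 s.

```bash
python3 -m handwheel '[{"fingers":-1,"x":0,"y":0,"z":0,"spin":0},{"fingers":-1,"x":0,"y":0,"z":0,"spin":0},{"fingers":-1,"x":0,"y":0,"z":0,"spin":0},{"fingers":-1,"x":0,"y":0,"z":0,"spin":0},{"fingers":-1,"x":0,"y":0,"z":0,"spin":0},{"fingers":-1,"x":0,"y":0,"z":0,"spin":0},{"fingers":-1,"x":0,"y":0,"z":0,"spin":0},{"fingers":-1,"x":0,"y":0,"z":0,"spin":0},{"fingers":-1,"x":0,"y":0,"z":0,"spin":0},{"fingers":-1,"x":0,"y":0,"z":0,"spin":0}]'; python3 -m handwheel '[{"fingers":-1,"x":0,"y":0,"z":0,"spin":0},{"fingers":-1,"x":0,"y":0,"z":0,"spin":0},{"fingers":-1,"x":0,"y":0,"z":0,"spin":0},{"fingers":-1,"x":0,"y":0,"z":0,"spin":0},{"fingers":-1,"x":0,"y":0,"z":0,"spin":0},{"fingers":-1,"x":0,"y":0,"z":0,"spin":0},{"fingers":-1,"x":0,"y":0,"z":0,"spin":0},{"fingers":-1,"x":0,"y":0,"z":0,"spin":0},{"fingers":-1,"x":0,"y":0,"z":0,"spin":0},{"fingers":-1,"x":0,"y":0,"z":0,"spin":0}]'; python3 -m handwheel '[{"fingers":-1,"x":0,"y":0,"z":0,"spin":0},{"fingers":-1,"x":0,"y":0,"z":0,"spin":0},{"fingers":-1,"x":0,"y":0,"z":0,"spin":0},{"fingers":-1,"x":0,"y":0,"z":0,"spin":0},{"fingers":-1,"x":0,"y":0,"z":0,"spin":0},{"fingers":-1,"x":0,"y":0,"z":0,"spin":0},{"fingers":-1,"x":0,"y":0,"z":0,"spin":0},{"fingers":-1,"x":0,"y":0,"z":0,"spin":0},{"fingers":-1,"x":0,"y":0,"z":0,"spin":0},{"fingers":-1,"x":0,"y":0,"z":0,"spin":0}]'; python3 go.py
```

```text
time_s: 13.45
ee_pos: [0.5263, -0.2454, 0.0791]
eef_rot: [-1.57, 0.004, -0.032]
force: [-18.5, 2.6, 10.4]
grip_width: 0.0099
time_s: 14.45
ee_pos: [0.5263, -0.2454, 0.0791]
eef_rot: [-1.57, 0.004, -0.032]
force: [-18.5, 1.2, 9.7]
grip_width: 0.0099
time_s: 15.45
ee_pos: [0.5262, -0.2454, 0.0791]
eef_rot: [-1.57, 0.004, -0.032]
force: [-18.9, 2.2, 10.7]
grip_width: 0.0097
t 15.45 pos [ 0.5262 -0.2454  0.0791] yaw -1.81 tilt [-0.22  0.04] F [-18.9   2.2  10.7] w 0.0097 q [-0.5   0.52  1.57 -0.    1.05 -0.47]
```

```bash
python3 -m handwheel '[{"fingers":-1,"x":-0.001,"y":0,"z":0,"spin":0},{"fingers":-1,"x":-0.003,"y":0,"z":0,"spin":0},{"fingers":-1,"x":-0.007,"y":0,"z":0,"spin":0},{"fingers":-1,"x":-0.012,"y":0,"z":0,"spin":0},{"fingers":-1,"x":-0.018,"y":0,"z":0,"spin":0},{"fingers":-1,"x":-0.025,"y":-0.002,"z":0,"spin":0},{"fingers":-1,"x":-0.031,"y":-0.006,"z":0,"spin":0},{"fingers":-1,"x":-0.036,"y":-0.012,"z":0,"spin":0},{"fingers":-1,"x":-0.039,"y":-0.018,"z":0,"spin":0},{"fingers":-1,"x":-0.041,"y":-0.024,"z":0,"spin":0}]'; python3 -m handwheel '[{"fingers":-1,"x":0,"y":-0.007,"z":0,"spin":0},{"fingers":-1,"x":0,"y":-0.016,"z":0,"spin":0},{"fingers":-1,"x":0,"y":-0.027,"z":0,"spin":0},{"fingers":-1,"x":0,"y":-0.039,"z":0,"spin":0},{"fingers":-1,"x":0,"y":-0.051,"z":0.001,"spin":0},{"fingers":-1,"x":0,"y":-0.062,"z":0.003,"spin":0},{"fingers":-1,"x":0,"y":-0.071,"z":0.007,"spin":0},{"fingers":-1,"x":0,"y":-0.078,"z":0.013,"spin":0},{"fingers":-1,"x":0,"y":-0.082,"z":0.021,"spin":0},{"fingers":-1,"x":0,"y":-0.084,"z":0.031,"spin":0}]'; python3 go.py .589 .2065 .187 -1.8
```

```text
time_s: 16.45
ee_pos: [0.4867, -0.2442, 0.1038]
eef_rot: [-1.571, -0.001, -0.032]
force: [-0.3, 0.5, -3.7]
grip_width: 0.0095
time_s: 17.45
ee_pos: [0.4878, -0.2124, 0.1872]
eef_rot: [-1.571, -0.0, -0.032]
force: [-0.5, 0.7, -2.5]
grip_width: 0.0098
t 17.45 pos [ 0.4878 -0.2124  0.1872] yaw -1.82 tilt [0. 0.] F [-0.5  0.7 -2.5] w 0.0098 q [-0.48  0.29  1.62  0.    1.23 -0.45]
xyz [8.790e-02 2.000e-04 4.219e-01] spin -0.02
```

```bash
python3 -m handwheel '[{"fingers":-1,"x":0,"y":0,"z":0.013,"spin":0},{"fingers":-1,"x":0.001,"y":0,"z":0.028,"spin":0},{"fingers":-1,"x":0.002,"y":0,"z":0.045,"spin":0},{"fingers":-1,"x":0.004,"y":0,"z":0.063,"spin":0},{"fingers":-1,"x":0.007,"y":0,"z":0.082,"spin":0},{"fingers":-1,"x":0.011,"y":0,"z":0.102,"spin":0},{"fingers":-1,"x":0.015,"y":0,"z":0.122,"spin":0},{"fingers":-1,"x":0.02,"y":0,"z":0.142,"spin":0},{"fingers":-1,"x":0.025,"y":0,"z":0.162,"spin":0},{"fingers":-1,"x":0.03,"y":0,"z":0.182,"spin":0}]'; python3 -m handwheel '[{"fingers":-1,"x":0.006,"y":0,"z":0.02,"spin":0},{"fingers":-1,"x":0.012,"y":0,"z":0.04,"spin":0},{"fingers":-1,"x":0.018,"y":0,"z":0.06,"spin":0},{"fingers":-1,"x":0.024,"y":0,"z":0.08,"spin":0},{"fingers":-1,"x":0.03,"y":0,"z":0.1,"spin":0},{"fingers":-1,"x":0.035,"y":0,"z":0.118,"spin":0},{"fingers":-1,"x":0.04,"y":0,"z":0.135,"spin":0},{"fingers":-1,"x":0.044,"y":0,"z":0.15,"spin":0},{"fingers":-1,"x":0.048,"y":0,"z":0.164,"spin":0},{"fingers":-1,"x":0.051,"y":0,"z":0.177,"spin":0}]'; python3 go.py .589 .2065 .187 -1.8
```

```text
time_s: 18.45
ee_pos: [0.5234, -0.0303, 0.1866]
eef_rot: [-1.571, 0.001, -0.031]
force: [-1.1, -0.9, -3.7]
grip_width: 0.0098
time_s: 19.45
ee_pos: [0.5803, 0.1442, 0.1869]
eef_rot: [-1.571, 0.0, -0.032]
force: [-0.0, -0.6, -3.3]
grip_width: 0.0099
t 19.45 pos [0.5803 0.1442 0.1869] yaw -1.81 tilt [-0.01 -0.  ] F [-0.  -0.6 -3.3] w 0.0099 q [ 0.18  0.44  1.42 -0.    1.28  0.21]
xyz [ 0.0067 -0.0002  0.0625] spin -0.01
```

```bash
python3 -m handwheel '[{"fingers":-1,"x":0.002,"y":0,"z":0.012,"spin":0},{"fingers":-1,"x":0.003,"y":0,"z":0.023,"spin":0},{"fingers":-1,"x":0.004,"y":0,"z":0.033,"spin":0},{"fingers":-1,"x":0.005,"y":0,"z":0.042,"spin":0},{"fingers":-1,"x":0.006,"y":0,"z":0.049,"spin":0},{"fingers":-1,"x":0.006,"y":0.001,"z":0.054,"spin":0},{"fingers":-1,"x":0.006,"y":0.003,"z":0.058,"spin":0},{"fingers":-1,"x":0.006,"y":0.006,"z":0.06,"spin":0},{"fingers":-1,"x":0.006,"y":0.009,"z":0.06,"spin":0},{"fingers":-1,"x":0.006,"y":0.01,"z":0.06,"spin":0}]'; python3 go.py .589 .2065 .1675 -1.8; python3 - <<'E'
from h import *
a=grab('scene')[0]; b=grab('top')[0]
cv2.imwrite('pics/s6.png',np.hstack([cv2.resize(i[y:y+130,x:x+130,::-1],None,fx=3,fy=3) for i,y,x in((a,150,275),(b,110,150))]))
E
python3 t.py 340 205 .117
```

```text
time_s: 20.45
ee_pos: [0.5878, 0.2027, 0.1764]
eef_rot: [-1.571, 0.001, -0.032]
force: [0.1, 0.1, -3.0]
grip_width: 0.0098
t 20.45 pos [0.5878 0.2027 0.1764] yaw -1.82 tilt [-0.04 -0.02] F [ 0.1  0.1 -3. ] w 0.0098 q [ 0.27  0.5   1.36 -0.    1.29  0.3 ]
xyz [0.001  0.0089 0.0039] spin -0.02
702 z med 0.11565511150742092
((0.5909432172775269, 0.20185832679271698), (0.08343642204999924, 0.1714610755443573), 88.11622619628906) [[0.5038999915122986, 0.16300000250339508], [0.6753000020980835, 0.15729999542236328], [0.6779999732971191, 0.24070000648498535], [0.506600022315979, 0.24639999866485596]]
slope deg x,y [-0.06759554  0.0769899 ]
front edge: yaw -1.5259571949479922 x at mid 0.6748283810677906 0.16045864158577905 0.24093031308504195
```

View pics/s6.png

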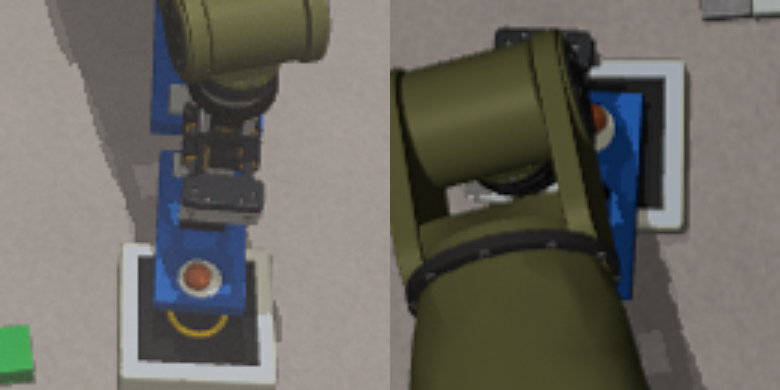

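```bash
python3 -m handwheel '[{"fingers":-1,"x":0,"y":0.001,"z":0.001,"spin":0},{"fingers":-1,"x":0,"y":0.0025,"z":0.002,"spin":0},{"fingers":-1,"x":0,"y":0.004,"z":0.003,"spin":0},{"fingers":-1,"x":0.0005,"y":0.0055,"z":0.004,"spin":0},{"fingers":-1,"x":0.001,"y":0.007,"z":0.0045,"spin":0},{"fingers":-1,"x":0.001,"y":0.008,"z":0.0045,"spin":0},{"fingers":-1,"x":0.001,"y":0.0085,"z":0.0045,"spin":0},{"fingers":-1,"x":0.001,"y":0.0085,"z":0.0045,"spin":0},{"fingers":-1,"x":0.001,"y":0.0085,"z":0.0045,"spin":0},{"fingers":-1,"x":0.001,"y":0.0085,"z":0.0045,"spin":0}]';python3 -m handwheel '[{"fingers":-1,"x":0,"y":0,"z":0,"spin":0},{"fingers":-1,"x":0,"y":0,"z":0,"spin":0},{"fingers":-1,"x":0,"y":0,"z":0,"spin":0},{"fingers":-1,"x":0,"y":0,"z":0,"spin":0},{"fingers":-1,"x":0,"y":0,"z":0,"spin":0},{"fingers":-1,"x":0,"y":0,"z":0,"spin":0},{"fingers":-1,"x":0,"y":0,"z":0,"spin":0},{"fingers":-1,"x":0,"y":0,"z":0,"spin":0},{"fingers":-1,"x":0,"y":0,"z":0,"spin":0},{"fingers":-1,"x":0,"y":0,"z":0,"spin":0}]'; python3 go.py .589 .2065 .1675 -1.8; python3 - <<'E'
from h import *
a=grab('scene')[0]; cv2.imwrite('pics/s7.png',a[:,:,::-1]); print(np.abs(get_obs()['joint_vel']).max())
E
python3 t.py 342 211 .107
python3 - <<'E'
from m import *
z=np.load('/tmp/scene.npz'); im,d=z['im'],z['d']; H,S,V=cv2.split(cv2.cvtColor(im,cv2.COLOR_RGB2HSV)); P=cloud('scene',d)
f=(P[...,2]>.095)&(P[...,2]<.135)&(np.hypot(P[...,0]-.644,P[...,1]-.205)<.035)
m,c,a=comp(f&~((H>100)&(H<128)&(S>110)),342,240,25); ct=max(cv2.findContours(m.astype(np.uint8),0,1)[0],key=cv2.contourArea)
e=cv2.fitEllipse(cv2.convexHull(ct)); print('pocket',a,plane('scene',*e[0],.107),e)
b=f&(H<18)&(S>110); print('stone',plane('scene',*[t.mean() for t in np.nonzero(b)[::-1]],.118),b.sum())
E
```

```text
time_s: 21.55
ee_pos: [0.5891, 0.2074, 0.1685]
eef_rot: [-1.571, -0.0, -0.032]
force: [0.4, 0.8, -2.8]
grip_width: 0.0096
time_s: 22.55
ee_pos: [0.5891, 0.2074, 0.1685]
eef_rot: [-1.571, -0.0, -0.032]
force: [1.1, -0.5, -3.2]
grip_width: 0.0092
t 22.55 pos [0.5891 0.2074 0.1685] yaw -1.81 tilt [ 0. -0.] F [ 1.1 -0.5 -3.2] w 0.0092 q [ 0.28  0.51  1.36 -0.    1.27  0.31]
xyz [-0.0001  0.001  -0.0009] spin -0.01
0.0024189527525155827
714 z med 0.10780943328922143
((0.5906631350517273, 0.2058541476726532), (0.08248705416917801, 0.17147377133369446), 88.54935455322266) [[0.5038999915122986, 0.16680000722408295], [0.6753000020980835, 0.16249999403953552], [0.6773999929428101, 0.24490000307559967], [0.5059999823570251, 0.2493000030517578]]
slope deg x,y [-0.04960045 -0.17890145]
front edge: yaw -1.7335876302060769 x at mid 0.674806851355848 0.1641213941357777 0.24494060372298146
pocket 170 [0.64608156 0.2048509  0.107     ] ((342.48504638671875, 244.25152587890625), (13.443085670471191, 15.344019889831543), 104.96131896972656)
stone [0.65082183 0.201327   0.118     ] 53
```

View pics/s7.png

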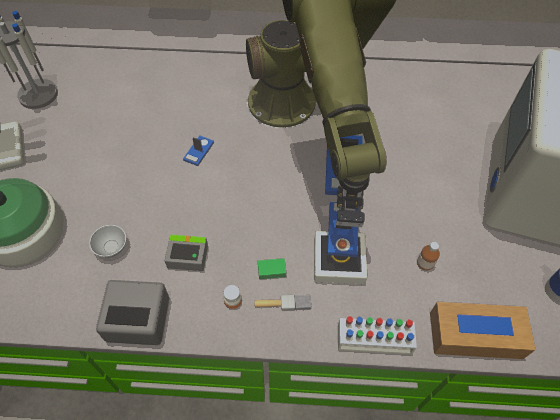

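The stone is in its pocket at (342,244), over the ring, and everything else is where it was. The pocket is within about 2 mm of the ring's centre, the underside is about 41 mm above the glass, and the tray is level and still. I'm handing in.

```bash
python3 -c "
from station import workorder
print(workorder.hand_in())"
```

```text
the job is handed in; nothing more can be done
None
```

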